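# Push the cast box through the gravity flap

## Task

Push the small rectangular aluminium box across the apron to the doorway of the bay, then push it in through the gravity flap, far enough that the flap can swing fully shut behind it, and withdraw so that it does. Only push it: the box stays flat on the deck and is never lifted or tipped. Leave the round slug and everything else on the bench where they are.

Things in the scene. Friction and masses are not known exactly. Their poses are not given: they have to be found in the camera images.
- bay: Fixed grey deck plate, 360 x 250 mm, its top 8 mm above the bench, carrying a white front panel and bay walls. Origin: on the bench, under the doorway. Its x points through the doorway into the bay, y to the left of someone pushing that way, z up. All bay x, y below are in this frame. The open apron where the box starts is x -145 to -10 mm, y -125 to 125 mm.
- doorway (a point): Centre of the doorway, on the deck. The front panel is x -10 to 0 mm and 48 mm high above the deck; the doorway is the gap in it, 84 mm wide (y -42 to 42 mm), open at the top, so fingers pointing down can pass.
- bay_floor (a point): Centre of the bay's clear floor, on the deck: x 0 to 209 mm, y -92 to 112 mm, level with the apron. Open at the top; walls 40 mm high above the deck.
- pin_top (a point): Top of the flap's leaning steel hinge pin, 52 mm above the deck (56 mm over all), at x 6, y 51 mm; its foot is at x 10, y 62 mm. It stands just behind the panel, left of the doorway, the tallest thing of the bay.
- flap (a joint): Gravity flap, rad: 0 shut, grows as its free edge swings into the bay, stop at 1.75. Side-hung on the leaning pin, so opening raises it and its own weight (200 g) swings it shut in about a second; 1 to 2 N opens it. Inwards only. The box pushes it open ahead of itself. Open, it rests on what passes and presses it lightly to -y. A thing in mid-lane is clear of its swing once wholly beyond bay x 110 mm.
- flap_edge (a point): Middle of the flap's free edge, the end away from the pin, 26 mm above the deck when shut. Shut, the flap is an upright aluminium plate 4 mm thick just behind the doorway, bay y -51 to 41 mm, 6 to 46 mm above the deck; the free edge swings about 110 mm from the pin. Fingers pushed beyond that are caught by it if pulled straight back; upwards is always open.
- castbox: The box to push: loose die-cast aluminium box, 56 x 40 x 32 mm (its x, y, z), about 0.25 kg, with a dark seam and four screws on top. Origin: centre of its underside. It starts on the apron left or right of the doorway, up to 0.35 rad askew, its x roughly along the bay's x; the round slug is on the other side.
- slug: Loose turned aluminium slug standing beside the cast box on the apron, 38 mm across, 30 mm high with a narrower top. Bystander. Origin: centre of underside.
- driver: Loose screwdriver lying on the bench right of the bay. Bystander.
- meter: Loose black hand multimeter, 75 x 150 x 32 mm, lying on the bench. Bystander.
- helmet: White safety helmet, 210 mm across, 143 mm high, on the bench. Bystander.
- mug: White mug, 80 mm across, 95 mm high. Bystander.
- jar: Clear jar with black lid, 52 mm across, 70 mm high. Bystander.
- relay: Grey plug-in relay block standing on the bench, 28 x 55 x 62 mm. Bystander.
Things that resemble listed ones, but are neither listed nor needed, are in the scene too. Leave any pink look-alike of the castbox alone.

How it is judged:
On the way:
1. the box, in the doorway, has pushed the flap open (value of joint flap above 0.5 rad and x of castbox in the frame of bay between -0.028 and 0.12 m and y of castbox in the frame of bay between -0.042 and 0.042 m), for 0.1 s.
At the end, for the whole second after the job is handed in: The box lies flat and at rest on the bay floor behind the doorway, the flap is shut behind it (within 0.05 rad), and the slug is within 20 mm of its start (x of castbox in the frame of bay between 0.028 and 0.21 m and y of castbox in the frame of bay between -0.092 and 0.112 m and z of castbox in the frame of bay below 0.013 m and angle between castbox's own z axis and vertical below 0.1 rad and value of joint flap below 0.05 rad and linear speed of castbox below 0.01 m/s and distance of slug from where it was at the start of the episode below 0.02 m); the robot touches nothing.
It fails at once if the box is lifted more than 10 mm off the deck (z of castbox in the frame of bay above 0.018 m).
It fails at once if the box is tipped by more than 0.35 rad (angle between castbox's own z axis and vertical above 0.35 rad).
It fails at once if the slug or another bystander is moved by more than 20 mm (distance of any of slug, driver, meter, helmet, mug, jar, relay from where it was at the start of the episode above 0.02 m).
It also fails if it takes over 51 s, if anything falls off the work surface, if the arm or the gripper's body presses on something with over 40 N, if the wrist force passes 120 N, or if a joint passes its speed limit or range.

## Robot

A 6-joint arm with a two-finger parallel gripper is mounted at the origin on the work surface. World frame = base frame: x ahead of the robot, y to its left, z up, the work surface at z = 0. Lengths are in m, angles in rad, forces in N, time in s.
With the tool pointing down it reaches from about 0.3 to 0.85 m from the base axis. Payload 4.2 kg.
Tool frame: the origin (TCP) lies at the very end of the fingers, on their centre line; the grasp point (between the pads) lies 19 mm behind it; z points along the fingers, y is the direction in which the jaws open and shut (so a half turn about z gives the same grasp; the last joint's range is limited). The gripper opens to 91 mm and grips with 3 to 60 N. Pads are 32 mm wide; open, the fingers measure 118 mm over their backs; the gripper's body (76 mm by 178 mm) begins 60 mm behind the grasp point.
Start: joints at [1.215, 0.32, 1.565, -0, 1.257, -0.02], TCP at [0.189, 0.543, 0.191] pointing down, gripper open.
Joint ranges: [-3.11, 3.11], [-0.84, 2.01], [0.21, 2.61], [-1.34, 4.49], [0.05, 2.63], [-2.56, 2.56]. Speed limits (rad/s): [2.57, 2.57, 3.14, 3.14, 3.14, 3.14].

## Interface

Orientations are given as a unit quaternion [x, y, z, w].
In Python, from rig import robot gives the robot as it stands.
- The arm moves only by the tool move_arm, never from a script. Its arguments are lists of equal length, an entry for each row: "xyz": the shift along the tool's x, y, z scaled (see below), a list of three; "turn": the turn about the tool's z scaled (see below). A call has 1 to 8 rows; each row shifts and turns the commanded pose from where the row before left it, along the tool's axes as they then stand; what a row does not reach is not made up. The controller multiplies each number of a shift by 0.1 m and each number of a turn by 180 degrees. A row lasts 1/8 s, in which the tool goes at most 62.5 mm and 10.7 degrees, less where a joint would pass 70% of its speed; a pose out of reach is approached as far as the arm can. A call with a number of a shift or a turn outside -1 to 1 is refused whole. A call with a gripper value outside its range is refused whole. "fingers" is the opening, from -1 (shut) to 1 (fully open), set as the call begins (left out, the last holds). The fingers move at their own pace and stop on an object; the grip force is fixed at half the most. Time passes only in rows, so rows that do not move let the fingers close. It gives the time, the measured TCP pose, the force and the opening at its end, in the units of the state.
- robot.get_state(): the state, without advancing time (a new reading comes with each control period).
- robot.get_image(name): name is "scene" or "top"; returns the picture (384x512x3 uint8, red, green, blue); there is no depth.
- robot.get_calibration(name): a dict with "camera_matrix" (3x3 intrinsics, pixels), "k1" (the pictures are not rectified: a ray, as slopes to the right and down, at radius r is drawn at 1 + k1 r^2 times it, then the intrinsics apply), "origin" and "attitude" of the camera in the world. Camera axes: x right, y up, looking along -z (the intrinsics and any distortion apply to the point x, -y, -z); pixel columns grow to the right and rows downward; lengths in m; the calibration is good to about 2 mm. A picture is of the moment at which its call begins. get_calibration takes no time and is no camera call.
- robot.hand_in(): hands the job in, once; it reports no verdict.
The state is a dict: "clock": time; "joints": joint angles; "joint_velocities": joint speeds; "joint_torque": joint torques, N m; "eef_pos": TCP position; "tcp_rot": TCP orientation; "wrist_force": force on the tool from outside, world axes, zero at the start; "wrist_torque": the same for the moment, N m; "grip_width": finger opening in m.
Only numpy, scipy, OpenCV 4.12 (cv2) and the standard library are available. Lean on these libraries where they do the work, as an engineer would, in place of code of your own. Each camera call takes 0.05 s, during which the arm holds its last target.

## Working session

There is one attempt and no reset: what is moved stays moved. The work goes in short steps, Python scripts to look and compute and a tool call to move; the robot and the scene stay as the last step left them, time stands still between calls to the robot, and variables do not carry over. Pictures are saved under pics/ and viewed, and the job is handed in when it is done.

Besides the shell and the picture viewer there is one more tool, called after "Call:" as name(argument=value, ...) on one line, values as JSON. move_arm: Moves the arm, as the interface text tells. Its arguments: {"type":"object","properties":{"xyz":{"type":"array"},"turn":{"type":"array"},"fingers":{"type":"number"}},"required":["xyz","turn"]}

```bash
mkdir -p pics; ls
python3 - <<'E'
from rig import robot
import cv2
for n in("scene","top"):
    im=robot.get_image(n); cv2.imwrite(f"pics/{n}0.png",im[:,:,::-1])
    print(n,robot.get_calibration(n))
print(robot.get_state())
E
```

```text
pics
scene {'camera_matrix': array([[386.82718625,   0.        , 256.30053562],
       [  0.        , 386.82718625, 184.37462698],
       [  0.        ,   0.        ,   1.        ]]), 'k1': -0.05083433753293292, 'origin': array([ 0.99961312, -0.51189228,  1.09051351]), 'attitude': array([0.28572749, 0.10176609, 0.33835998, 0.89079514])}
top {'camera_matrix': array([[439.84915388,   0.        , 261.70218518],
       [  0.        , 439.84915388, 193.37178388],
       [  0.        ,   0.        ,   1.        ]]), 'k1': -0.055756837170962914, 'origin': array([0.39854658, 0.02332636, 1.23115695]), 'attitude': array([-0.04296859,  0.04065926,  0.71201606, -0.69966682])}
{'clock': 0.1, 'joints': array([ 1.21501292e+00,  3.20229774e-01,  1.56556983e+00,  5.18803813e-06,
        1.25739216e+00, -2.00018710e-02]), 'joint_velocities': array([-1.23906717e-04, -2.32783201e-04, -3.51519332e-03, -3.23869167e-05,
       -1.44508213e-03, -2.20239599e-03]), 'joint_torque': array([-8.24402578e-04, -4.13333309e+01, -2.32509863e+01,  7.27959559e-02,
        4.22364625e-02, -8.60806790e-05]), 'eef_pos': array([0.1892928 , 0.54242447, 0.18999838]), 'tcp_rot': array([ 1.67103884e-01,  9.85938970e-01, -7.85022607e-04, -1.51771819e-04]), 'wrist_force': array([ 0.28369302,  0.22311942, -0.40719891]), 'wrist_torque': array([-0.01611744, -0.00507539, -0.00453581]), 'grip_width': 0.09122668649461059}
```

View pics/scene0.png

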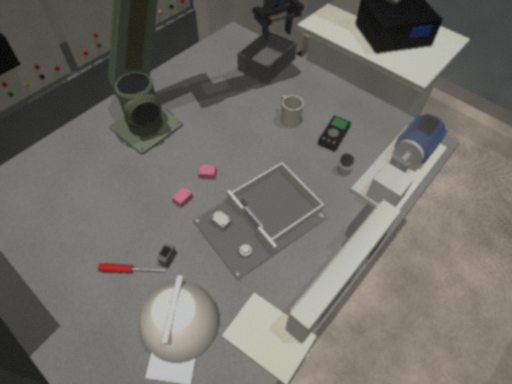

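View pics/top0.png

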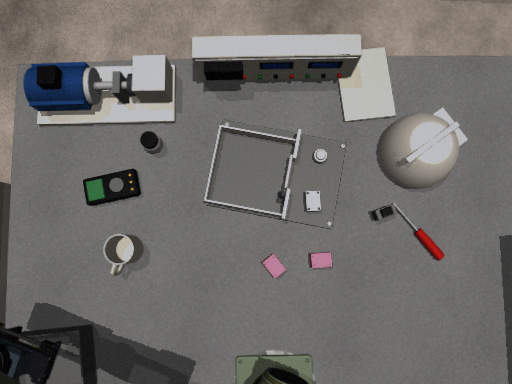

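```bash
cat > h.py <<'E'
import numpy as np, cv2
from scipy.spatial.transform import Rotation as R
from rig import robot
def cal(n):
    c=robot.get_calibration(n); return c["camera_matrix"],c["k1"],c["origin"],R.from_quat(c["attitude"]).as_matrix()
def ray(n,u,v,z):
    K,k,o,A=cal(n)
    p=cv2.undistortPoints(np.array([[[u,v]]],float),K,np.array([k,0,0,0,0.]))[0,0]
    d=A@np.array([p[0],-p[1],-1.]); return o+d*(z-o[2])/d[2]
def proj(n,P):
    K,k,o,A=cal(n); q=(np.atleast_2d(P)-o)@A; x=q[:,0]/-q[:,2]; y=-q[:,1]/-q[:,2]
    f=1+k*(x*x+y*y); return np.c_[K[0,0]*x*f+K[0,2],K[1,1]*y*f+K[1,2]]
E
python3 - <<'E'
import cv2
a=cv2.imread("pics/top0.png")[115:235,195:355]; cv2.imwrite("pics/topc.png",cv2.resize(a,None,fx=5,fy=5,interpolation=cv2.INTER_CUBIC))
a=cv2.imread("pics/scene0.png")[155:285,185:335]; cv2.imwrite("pics/scenec.png",cv2.resize(a,None,fx=4.5,fy=4.5,interpolation=cv2.INTER_CUBIC))
E
```

```text
(no output)
```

View pics/topc.png

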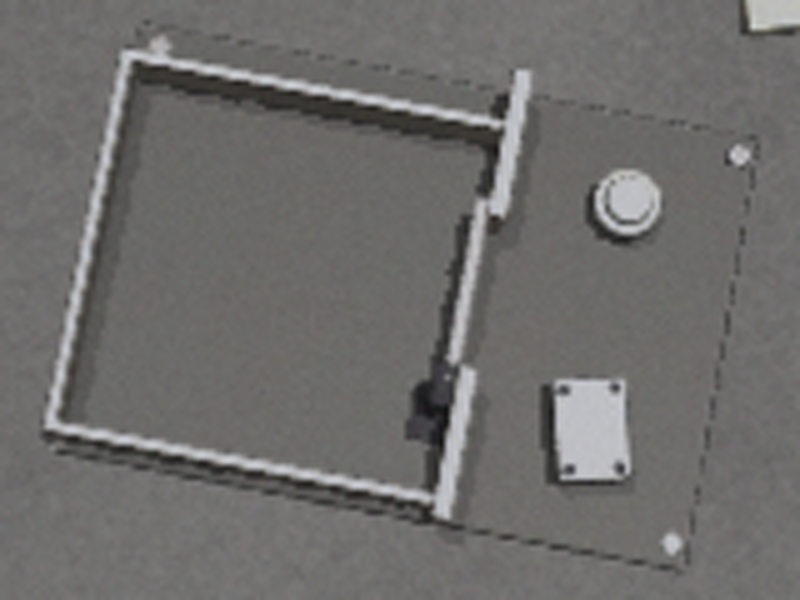

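View pics/scenec.png

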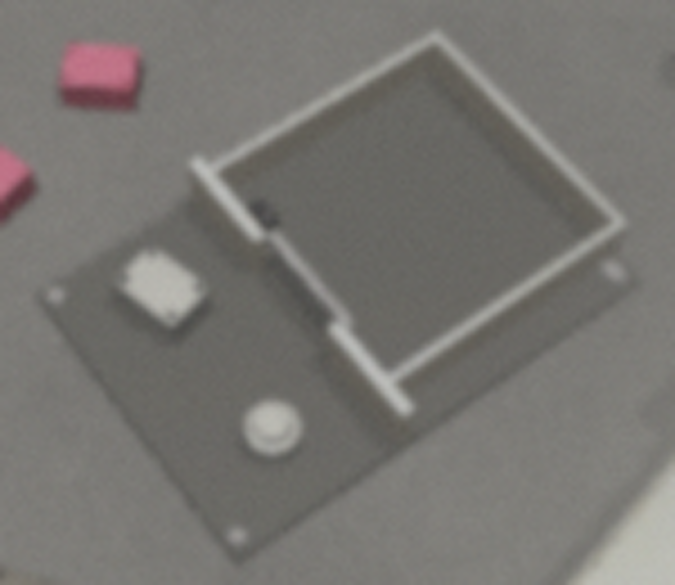

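Run:
```python
from h import *
f=lambda c:(c[0]/5+195-.4,c[1]/5+115-.4)
D=[ray("top",*f(c),.008) for c in[(757,137),(685,571),(145,20)]]
print("deck",np.round(D,4))
P=[ray("top",*f(c),.056) for c in[(530,72),(515,70),(449,517),(434,517),(507,215),(491,213),(476,369),(460,366)]]
print("panel",np.round(P,4))
B=[ray("top",*f(c),.040) for c in[(555,380),(625,379),(630,480),(560,482)]]
print("box",np.round(B,4),np.mean(B,0))
print("slug",ray("top",*f((630,200)),.038))
# scene check
g=lambda c:(c[0]/4.5+185-.4,c[1]/4.5+155-.4)
print("scene deck",[np.round(ray("scene",*g(c),.008),4) for c in[(40,297),(240,562),(635,285)]])
print("scene box", [np.round(ray("scene",*g(c),.04),4) for c in[(150,250),(207,290),(170,327),(118,288)]])
D=np.array(D)
ex=D[2]-D[0]; ey=D[1]-D[0]; print(np.linalg.norm(ex),np.linalg.norm(ey),np.degrees(np.arctan2(ex[1],ex[0])),np.degrees(np.arctan2(ey[1],ey[0])))
im=cv2.imread("pics/top0.png")
a=cv2.resize(im[180:222,292:335],None,fx=14,fy=14,interpolation=cv2.INTER_CUBIC); cv2.imwrite("pics/boxc.png",a)
```

```text
deck [[ 0.6869 -0.2163  0.008 ]
 [ 0.4415 -0.1663  0.008 ]
 [ 0.7617  0.1315  0.008 ]]
panel [[ 0.7141 -0.0837  0.056 ]
 [ 0.7154 -0.0755  0.056 ]
 [ 0.4709 -0.0336  0.056 ]
 [ 0.4711 -0.0255  0.056 ]
 [ 0.6345 -0.0689  0.056 ]
 [ 0.6358 -0.0603  0.056 ]
 [ 0.5504 -0.05    0.056 ]
 [ 0.5522 -0.0414  0.056 ]]
box [[ 0.5457 -0.0939  0.04  ]
 [ 0.5456 -0.1322  0.04  ]
 [ 0.4902 -0.1331  0.04  ]
 [ 0.4898 -0.095   0.04  ]] [ 0.51783289 -0.11357988  0.04      ]
slug [ 0.64541229 -0.13857322  0.038     ]
scene deck [array([ 0.4465, -0.1698,  0.008 ]), array([ 0.6881, -0.2198,  0.008 ]), array([0.7586, 0.1223, 0.008 ])]
scene box [array([ 0.4928, -0.1018,  0.04  ]), array([ 0.5453, -0.0986,  0.04  ]), array([ 0.5465, -0.1367,  0.04  ]), array([ 0.498 , -0.1387,  0.04  ])]
0.3557558713337807 0.25048367510285424 77.87579962108359 168.4805990460347
```

View pics/boxc.png

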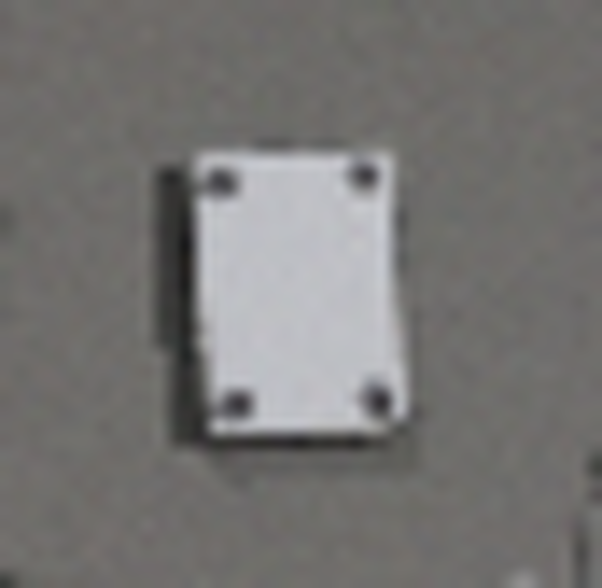

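The candidates are the grey box with four screws at px (313,201), pink blocks at (274,266) and (321,260), and a dark relay at (383,213). Only (313,201) fits: it is aluminium, 56 x 38 mm, sits on the apron, and has four screws, which the enlarged crop confirms. Its long side lies across the bay, about 13° askew, and the slug is at (321,155).

The plan is to push it towards bay -y first, then push it +x through the door.

Call:
move_arm(xyz=[[0, 0, 0], [-0.33, -0.48, 0], [-0.33, -0.48, 0], [-0.33, -0.48, 0], [-0.33, -0.48, 0], [-0.33, -0.48, 0], [-0.33, -0.48, 0], [-0.33, -0.48, 0]], turn=[-0.041, 0, 0, 0, 0, 0, 0, 0], fingers=-0.7)

```text
clock: 1.1
eef_pos: [0.3467, 0.1648, 0.1907]
tcp_rot: [0.103, 0.995, 0.0, 0.0]
wrist_force: [0.5, 0.5, 0.4]
grip_width: 0.0155
```

Call:
move_arm(xyz=[[-0.33, -0.48, 0], [-0.33, -0.48, 0], [-0.33, -0.48, 0], [-0.33, -0.48, 0], [0, 0, 0], [0, 0, 0]], turn=[0, 0, 0, 0, 0, 0])

```text
clock: 1.85
eef_pos: [0.4356, -0.0481, 0.1903]
tcp_rot: [0.104, 0.995, 0.0, -0.001]
wrist_force: [-0.5, 0.6, -0.0]
grip_width: 0.0137
```

```bash
cat >> h.py <<'E'
O=np.array([.594,-.0503]); th=np.radians(78.2); ex=np.array([np.cos(th),np.sin(th)]); ey=np.array([-ex[1],ex[0]])
def bay(p): d=np.asarray(p)[:2]-O; return np.round([d@ex,d@ey],4)
def st():
    s=robot.get_state(); M=R.from_quat(s["tcp_rot"]).as_matrix()
    print("t",s["clock"],"bay",bay(s["eef_pos"]),"z",s["eef_pos"][2],"xang",np.degrees(np.arctan2(M[1,0],M[0,0]))-78.2,"F",np.round(s["wrist_force"],1),"w",s["grip_width"])
def pic(name,cam="top",box=(195,115,355,235),f=5):
    im=robot.get_image(cam)[:,:,::-1]; x0,y0,x1,y1=box
    cv2.imwrite("pics/"+name,cv2.resize(im[y0:y1,x0:x1],None,fx=f,fy=f,interpolation=cv2.INTER_CUBIC))
E
python3 -c "
from h import *
st()"
```

```text
t 1.85 bay [-0.0303  0.1555] z 0.19028980154746228 xang 89.89368000948305 F [-0.5  0.6 -0. ] w 0.013657165495506758
```

Call:
move_arm(xyz=[[-0.33, -0.48, 0], [0, 0, 0.5], [0, 0, 0.5], [0, 0, 0.3], [0, 0, 0]], turn=[0, 0, 0, 0, 0])

```text
clock: 2.48
eef_pos: [0.4564, -0.1001, 0.0591]
tcp_rot: [0.102, 0.995, 0.001, -0.003]
wrist_force: [0.4, 0.9, 0.6]
grip_width: 0.0136
```

```bash
python3 -c "
from h import *
st(); pic('a1.png')"
```

```text
t 2.475 bay [-0.0769  0.1245] z 0.059074758550148244 xang 90.07620485874533 F [0.4 0.9 0.6] w 0.013633573886253251
```

View pics/a1.png

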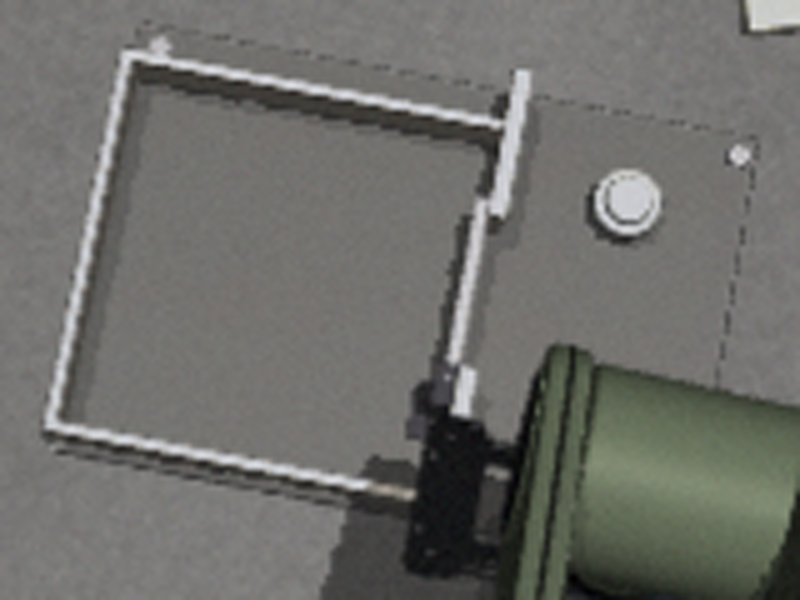

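The arm hides the box, but clearance agrees with the measured positions: the finger edge is at y 0.108 and the box edge at 0.094. Next I lower the fingers and push slowly.

Call:
move_arm(xyz=[[0, 0, 0.3], [0, 0, 0.14], [0, 0, 0], [-0.05, 0, 0], [-0.1, 0, 0], [-0.1, 0, 0], [-0.1, 0, 0], [-0.1, 0, 0]], turn=[0, 0, 0, 0, 0, 0, 0, 0])

```text
clock: 3.52
eef_pos: [0.5005, -0.111, 0.0171]
tcp_rot: [0.103, 0.995, 0.0, -0.003]
wrist_force: [-6.9, 1.1, 9.1]
grip_width: 0.0139
```

```bash
python3 -c "
from h import *
st()"
```

```text
t 3.525 bay [-0.0785  0.0791] z 0.01706436010642387 xang 89.94520588527193 F [-6.9  1.1  9.1] w 0.013904928903919317
```

Call:
move_arm(xyz=[[0, 0, 0], [0, 0, 0]], turn=[0, 0])

```text
clock: 3.78
eef_pos: [0.5039, -0.1117, 0.0171]
tcp_rot: [0.103, 0.995, -0.0, 0.001]
wrist_force: [0.8, -0.6, 2.9]
grip_width: 0.0137
```

```bash
python3 -c "
from h import *
st(); pic('a2.png'); pic('a2s.png','scene',(185,155,335,285),4.5)"
```

```text
t 3.775 bay [-0.0786  0.0756] z 0.017105951479512112 xang 89.93998087077061 F [ 0.8 -0.6  2.9] w 0.013697442805352927
```

View pics/a2.png

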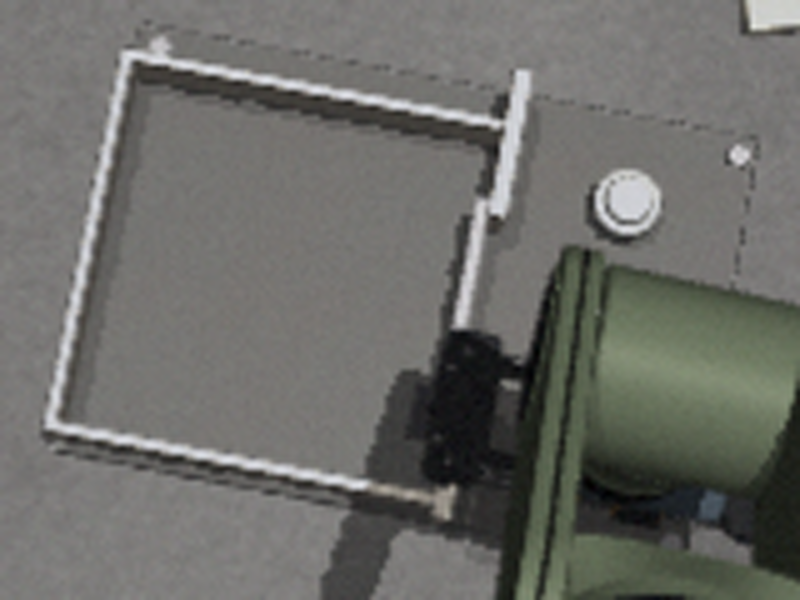

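View pics/a2s.png

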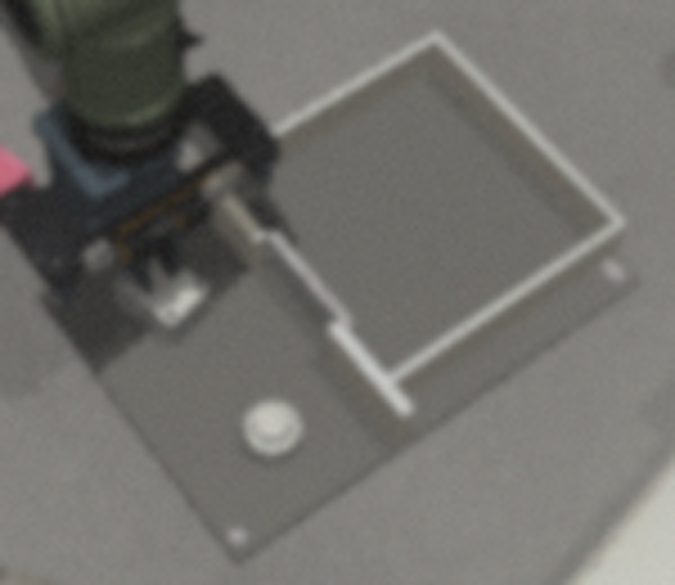

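```bash
python3 -c "
from h import *
a=cv2.imread('pics/scene0.png')[195:245,200:250]
im=robot.get_image('scene')[:,:,::-1][195:245,200:250]
f=lambda a:cv2.resize(a,None,fx=8,fy=8,interpolation=cv2.INTER_CUBIC)
cv2.imwrite('pics/cmp.png',np.clip(np.hstack([f(a),f(im)]).astype(float)*1.4,0,255))
st()"
```

```text
t 3.925 bay [-0.0786  0.0757] z 0.01708545067831481 xang 89.93735880050686 F [ 2.1 -0.4  3.2] w 0.013511619669232129[ WARN:0@1.952] global loadsave.cpp:1063 imwrite_ Unsupported depth image for selected encoder is fallbacked to CV_8U.
```

View pics/cmp.png

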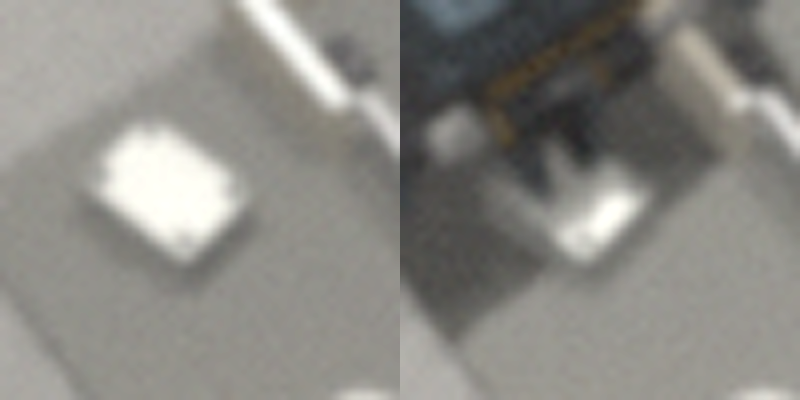

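```bash
python3 -c "
from h import *
s=robot.get_state(); p=s['eef_pos']; print(p, s['joints'])
for z in(.017,.04,.08):
  q=[p[0],p[1],z]; print(z,'scene',(proj('scene',q)-[200,195])*8,'top',(proj('top',q)-[195,115])*5)
im=robot.get_image('scene')[:,:,::-1][190:240,195:255]
cv2.imwrite('pics/s3.png',np.clip(cv2.resize(im,None,fx=13,fy=12,interpolation=cv2.INTER_CUBIC)*1.8,0,255).astype(np.uint8))
"
```

```text
[ 0.50379178 -0.11172614  0.01708545] [-2.40581193e-01  4.04920360e-01  1.93558214e+00  1.11330820e-04
  7.98723365e-01 -1.60441295e+00]
0.017 scene [[149.52927017 182.61874265]] top [[583.31222369 457.59911306]]
0.04 scene [[145.58002327 153.04356133]] top [[587.89969642 453.86197977]]
0.08 scene [[138.42039149  99.36530577]] top [[596.30889476 447.01095344]]
```

View pics/s3.png

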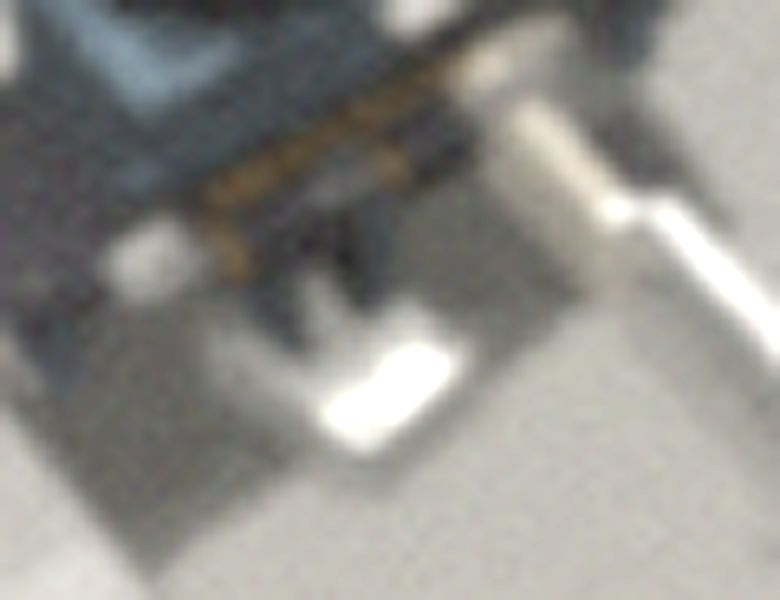

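```bash
python3 -c "
from h import *
px=[(306,191),(320,190.8),(321,211),(307,211.4)]
for z in(.04,.016,.008):
  c=np.array([ray('top',u-.4,v-.4,z) for u,v in px]); print(z,np.round(c[:,:2],4).tolist(),((proj('scene',c)-[200,195])*8).round().tolist())
c=np.array([ray('top',u-.4,v-.4,.04) for u,v in px]); c[:,2]=.008; print('base',((proj('scene',c)-[200,195])*8).round().tolist())
im=cv2.imread('pics/scene0.png')[200:240,200:245]
print(im[:,:,1][5:38,6:38])
cv2.imwrite('pics/s4.png',cv2.resize(im,None,fx=16,fy=14,interpolation=cv2.INTER_NEAREST))
"
```

```text
0.04 [[0.5457, -0.0939], [0.5456, -0.1322], [0.4902, -0.1331], [0.4898, -0.095]] [[254.0, 185.0], [185.0, 249.0], [83.0, 168.0], [150.0, 106.0]]
0.016 [[0.5487, -0.0963], [0.5485, -0.1353], [0.4921, -0.1363], [0.4917, -0.0974]] [[258.0, 224.0], [189.0, 289.0], [85.0, 207.0], [153.0, 144.0]]
0.008 [[0.5496, -0.0971], [0.5495, -0.1364], [0.4927, -0.1373], [0.4923, -0.0982]] [[259.0, 237.0], [190.0, 302.0], [86.0, 219.0], [154.0, 156.0]]
base [[257.0, 226.0], [190.0, 289.0], [90.0, 209.0], [155.0, 148.0]]
[[124 123 125 ...  95 100 112]
 [122 125 124 ...  93  93  96]
 [125 125 125 ...  93  94  92]
 ...
 [101 104 104 ... 103 104 103]
 [102 105 106 ... 103 103 104]
 [ 96  99 106 ... 103 103 104]]
```

View pics/s4.png

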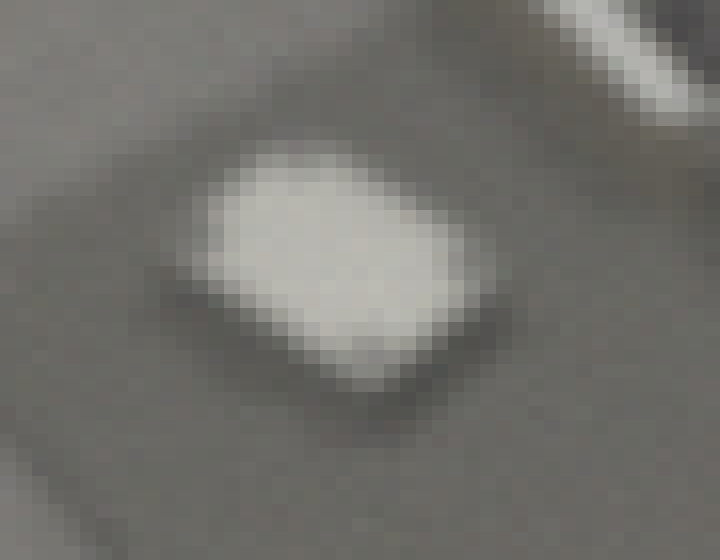

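The scene view shows the box essentially unmoved, which disagrees with the arm's reading. I'll lift off and look from above.

Call:
move_arm(xyz=[[0, 0, -0.1], [0, 0, -0.3], [0, 0, -0.6], [0.6, 0, 0], [0.6, 0, 0], [0.6, 0, 0], [0, 0, 0]], turn=[0, 0, 0, 0, 0, 0, 0])

```text
clock: 4.85
eef_pos: [0.3208, -0.073, 0.1161]
tcp_rot: [0.103, 0.995, 0.0, -0.002]
wrist_force: [0.7, -0.4, 0.4]
grip_width: 0.0138
```

```bash
python3 -c "
from h import *
st(); pic('b.png'); pic('bs.png','scene',(185,155,335,285),4.5)"
```

```text
t 4.85 bay [-0.0781  0.2628] z 0.11614880797851773 xang 89.92705658237672 F [ 0.7 -0.4  0.4] w 0.013751204520706845
```

View pics/b.png

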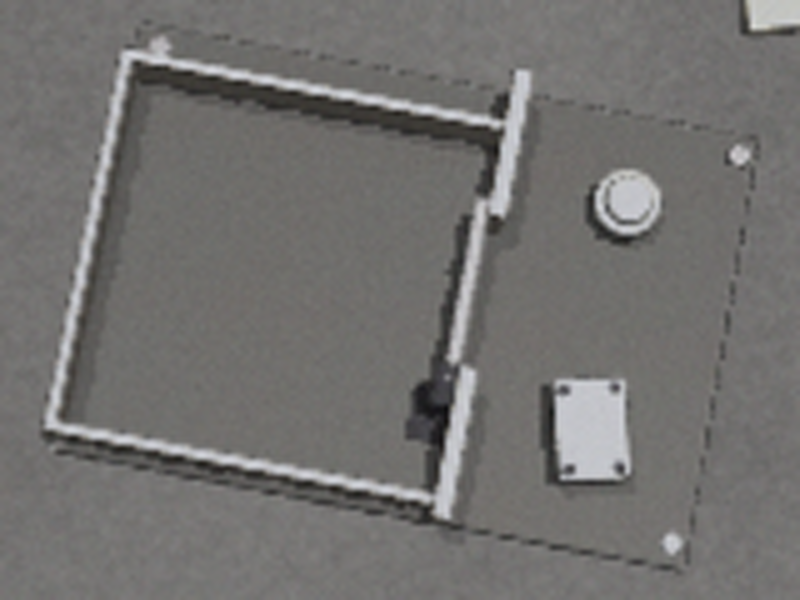

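View pics/bs.png

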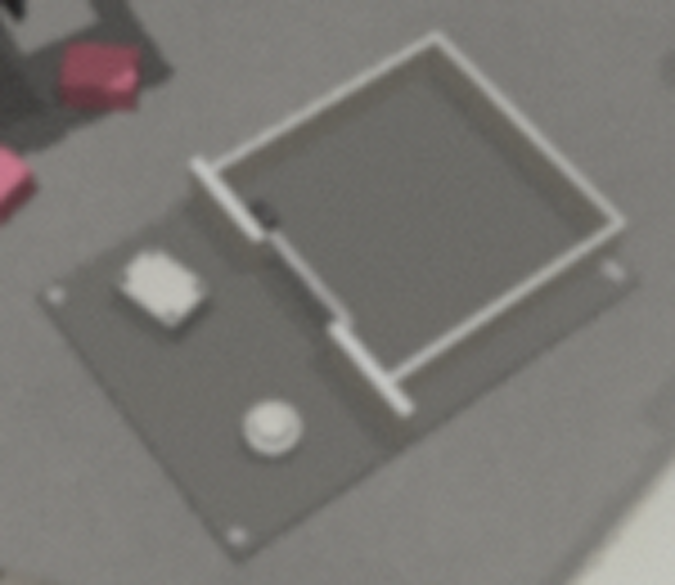

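```bash
cat > tri.py <<'E'
from h import *
def blobs(n,box,th):
    x0,y0,x1,y1=box; im=cv2.imread(f'pics/{n}0.png')[y0:y1,x0:x1]
    g=cv2.resize(cv2.cvtColor(im,cv2.COLOR_BGR2GRAY),None,fx=8,fy=8,interpolation=cv2.INTER_CUBIC)
    m=(g>th).astype(np.uint8)
    k,l,s,c=cv2.connectedComponentsWithStats(m)
    i=1+np.argmax(s[1:,4]); return (c[i]+.5)/8-.5+[x0,y0], s[i,4]/64
def dirn(n,uv):
    K,k,o,A=cal(n); p=ray(n,*uv,0); return o,(p-o)/np.linalg.norm(p-o)
def tri(a,b):
    o1,d1=dirn('top',a);o2,d2=dirn('scene',b)
    t=np.linalg.lstsq(np.c_[d1,-d2],o2-o1,rcond=None)[0]; p,q=o1+t[0]*d1,o2+t[1]*d2
    return np.round((p+q)/2,4),np.round(np.linalg.norm(p-q),4)
if __name__=="__main__":
    for nm,bt,bs in[("box",(300,186,328,216),(205,205,236,233)),("slug",(310,145,332,168),(236,240,255,260)),
       ("screwA",(324,219,334,229),(194,217,201,224)),("screwB",(338,141,347,150),(234,270,241,278))]:
        a,na=blobs('top',bt,140); b,nb=blobs('scene',bs,135); print(nm,a,na,b,nb,tri(a,b))
    print("panel ends",tri((299,129.3),(185+195/4.5,155+162/4.5)),tri((283.5,218.5),(185+408/4.5,155+410/4.5)))
E
python3 tri.py
python3 - <<'E'
from tri import *
f=lambda c:(c[0]/5+195-.4,c[1]/5+115-.4); g=lambda c:(c[0]/4.5+185-.4,c[1]/4.5+155-.4)
print("panelR",tri(f((525,72)),g((411,410))),"panelL",tri(f((441,515)),g((197,162))))
print("deck",tri(f((757,137)),g((240,562))),tri(f((685,571)),g((40,297))))
print("wall far",tri(f((128,54)),g((624,222))),tri(f((48,430)),g((436,35))))
E
```

```text
box [312.97474017 200.23701973] 257.828125 [220.4792995  217.92274398] 176.4375 (array([ 0.5183, -0.1146,  0.0369]), np.float64(0.0027))
slug [320.36018642 154.4854028 ] 117.34375 [245.09505549 249.36023887] 113.328125 (array([ 0.6465, -0.1403,  0.029 ]), np.float64(0.0032))
screwA [328.96094683 223.16853345] 13.078125 [196.92653509 220.04758772] 4.453125 (array([ 0.4559, -0.1605,  0.0107]), np.float64(0.0037))
screwB [342.5212217  145.53886485] 11.734375 [237.26096154 273.51557692] 5.078125 (array([ 0.6754, -0.2068,  0.0095]), np.float64(0.0031))
panel ends (array([ 0.6204, -0.0994,  0.2904]), np.float64(0.1006)) (array([ 0.5572,  0.0029, -0.2723]), np.float64(0.1673))
panelR (array([ 0.7143, -0.0812,  0.0551]), np.float64(0.0003)) panelL (array([ 0.4718, -0.0301,  0.0515]), np.float64(0.0015))
deck (array([ 0.6874, -0.2179,  0.0035]), np.float64(0.0019)) (array([ 4.420e-01, -1.673e-01, -4.000e-04]), np.float64(0.0007))
wall far (array([0.731 , 0.1375, 0.0459]), np.float64(0.0005)) (array([0.5223, 0.1821, 0.0429]), np.float64(0.0015))
```

Run:
```python
from h import *
p=robot.get_state()['eef_pos']
for n,r in(('top',40),('scene',32)):
    im=robot.get_image(n)[:,:,::-1]; cv2.imwrite(f'pics/full_{n}.png',im)
    c=proj(n,p)[0]; print(n,c); x,y=int(c[0])-r,int(c[1])-r; print('crop origin',x,y)
    a=cv2.resize(im[y:y+2*r,x:x+2*r],(560,560),interpolation=cv2.INTER_CUBIC); a=np.clip(a*2.,0,255).astype(np.uint8)
    q=((c-[x,y]+.5)*560/(2*r)).astype(int); cv2.drawMarker(a,tuple(int(v) for v in q),(0,0,255),cv2.MARKER_CROSS,20,1); cv2.imwrite(f'pics/tip_{n}.png',a)
```

```text
top [303.19915078 273.82841686]
crop origin 263 233
scene [185.37578404 162.56844097]
crop origin 153 130
```

View pics/tip_top.png

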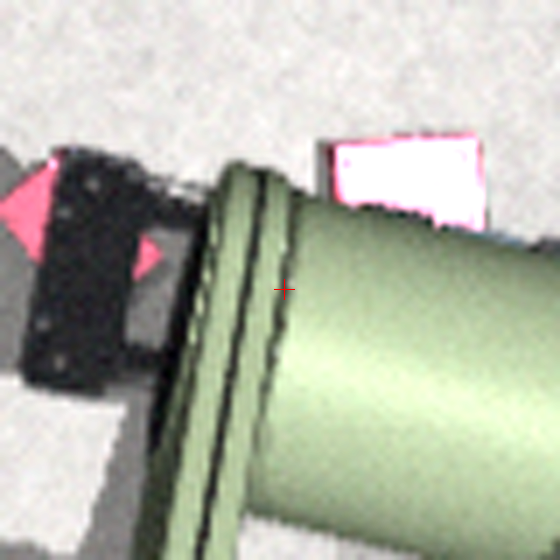

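View pics/tip_scene.png

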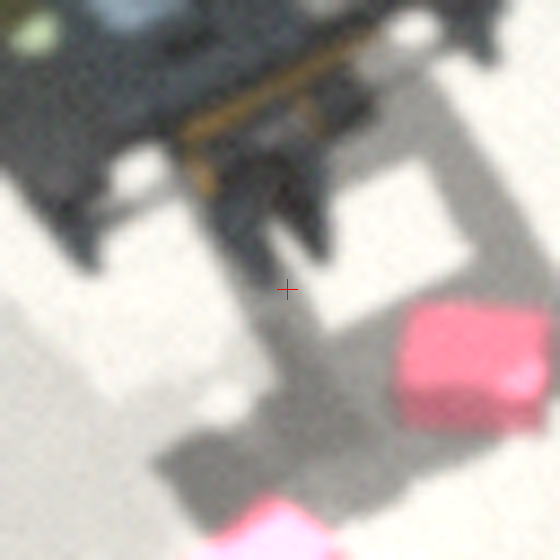

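View pics/full_scene.png

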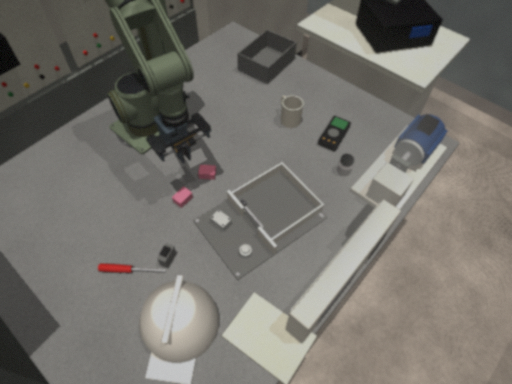

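Run:
```python
from h import *
p=robot.get_state()['eef_pos']; print(p,bay(p))
for t in((265,277),(321,263),(293,270)):
    u=(153+t[0]/8.75-.5,130+t[1]/8.75-.5)
    for z in(.116,.139): print(t,z,ray('scene',*u,z).round(4),bay(ray('scene',*u,z)))
```

```text
[ 0.32790285 -0.07477013  0.11719776] [-0.0784  0.2555]
(265, 277) 0.116 [ 0.3152 -0.0755  0.116 ] [-0.0817  0.2678]
(265, 277) 0.139 [ 0.3313 -0.0858  0.139 ] [-0.0885  0.2498]
(321, 263) 0.116 [ 0.3257 -0.0572  0.116 ] [-0.0617  0.2612]
(321, 263) 0.139 [ 0.3416 -0.068   0.139 ] [-0.0689  0.2435]
(293, 270) 0.116 [ 0.3204 -0.0664  0.116 ] [-0.0717  0.2645]
(293, 270) 0.139 [ 0.3365 -0.0769  0.139 ] [-0.0787  0.2467]
```

The reported TCP height looks about 20 mm lower than the real fingertips. The scene view puts them higher, and contact at reported z=0.017 matches the box top at 0.040. The fingers slid over the box without moving it. I'll go lower, watching the force.

Call:
move_arm(xyz=[[-0.5, 0, 0], [-0.5, 0, 0], [-0.31, 0, 0], [0, 0, 0], [0, 0, 0.5], [0, 0, 0.4], [0, 0, 0.15], [0, 0, 0]], turn=[0, 0, 0, 0, 0, 0, 0, 0])

```text
clock: 6.05
eef_pos: [0.4531, -0.1009, 0.0105]
tcp_rot: [0.103, 0.995, 0.0, -0.002]
wrist_force: [-0.5, 0.5, 0.2]
grip_width: 0.0137
```

Call:
move_arm(xyz=[[0, 0, 0.05], [0, 0, 0]], turn=[0, 0])

```text
clock: 6.3
eef_pos: [0.455, -0.1014, 0.0072]
tcp_rot: [0.103, 0.995, -0.0, 0.0]
wrist_force: [-0.7, 0.0, 0.3]
grip_width: 0.0136
```

```bash
python3 -c "
from h import *
st(); pic('c.png','scene',(195,190,255,240),12)"
```

```text
t 6.3 bay [-0.0785  0.1256] z 0.0072053165918318715 xang 89.93656981300505 F [-0.7  0.   0.3] w 0.013622738410657368
```

View pics/c.png

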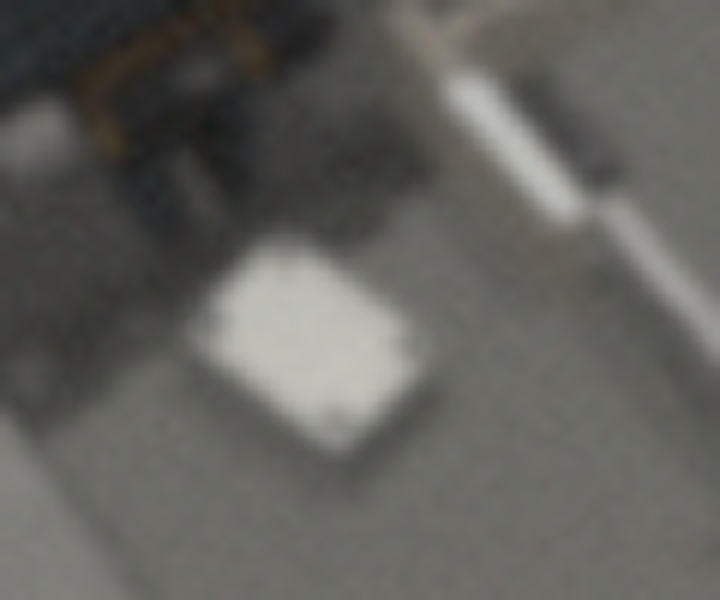

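Call:
move_arm(xyz=[[0, 0, 0.05], [0, 0, 0.05], [0, 0, 0]], turn=[0, 0, 0])

```text
clock: 6.72
eef_pos: [0.4543, -0.1013, -0.0037]
tcp_rot: [0.103, 0.995, 0.0, -0.001]
wrist_force: [1.1, 0.0, -0.3]
grip_width: 0.0136
```

Call:
move_arm(xyz=[[0, 0, 0.04], [0, 0, 0.02], [0, 0, 0]], turn=[0, 0, 0])

```text
clock: 7.1
eef_pos: [0.4546, -0.1013, -0.0095]
tcp_rot: [0.103, 0.995, 0.0, -0.0]
wrist_force: [1.0, -0.5, 0.1]
grip_width: 0.0137
```

Call:
move_arm(xyz=[[-0.06, 0, 0], [-0.06, 0, 0], [-0.06, 0, 0], [-0.06, 0, 0], [-0.06, 0, 0], [-0.06, 0, 0], [0, 0, 0]], turn=[0, 0, 0, 0, 0, 0, 0])

```text
clock: 7.98
eef_pos: [0.4911, -0.1091, -0.0092]
tcp_rot: [0.103, 0.995, -0.0, 0.001]
wrist_force: [0.1, 0.7, -0.5]
grip_width: 0.0132
```

```bash
python3 -c "
from h import *
st(); pic('d.png','scene',(195,190,255,240),12)"
```

```text
t 7.975 bay [-0.0786  0.0887] z -0.009221571064831027 xang 89.94168077540387 F [ 0.1  0.7 -0.5] w 0.013230413513488987
```

View pics/d.png

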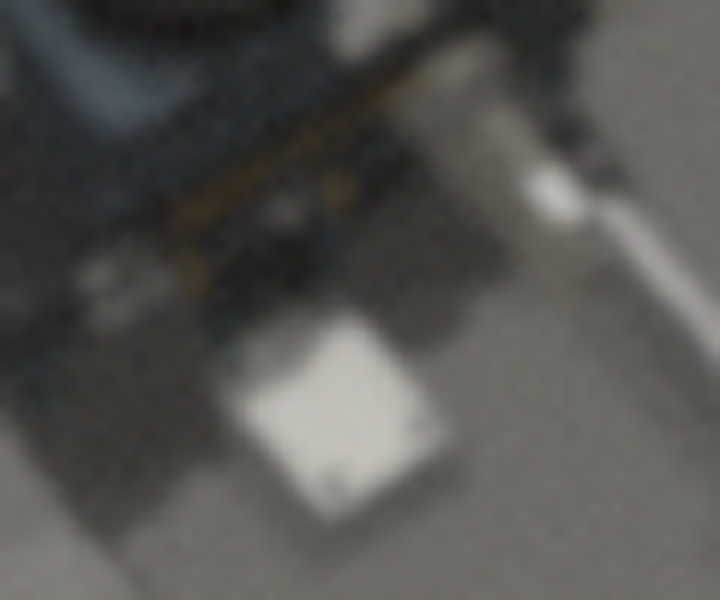

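The box now moves and is squaring up to the fingers. I continue.

Call:
move_arm(xyz=[[-0.06, 0, 0], [-0.06, 0, 0], [-0.06, 0, 0], [-0.06, 0, 0], [-0.06, 0, 0], [-0.06, 0, 0], [0, 0, 0]], turn=[0, 0, 0, 0, 0, 0, 0])

```text
clock: 8.9
eef_pos: [0.5263, -0.1164, -0.0091]
tcp_rot: [0.103, 0.995, -0.0, 0.001]
wrist_force: [1.0, -0.2, 0.7]
grip_width: 0.0139
```

```bash
python3 -c "
from h import *
st(); pic('e.png','scene',(195,190,265,250),11)"
```

```text
t 8.9 bay [-0.0786  0.0527] z -0.00910751244081956 xang 89.94242492905865 F [ 1.  -0.2  0.7] w 0.013924539275221644
```

View pics/e.png

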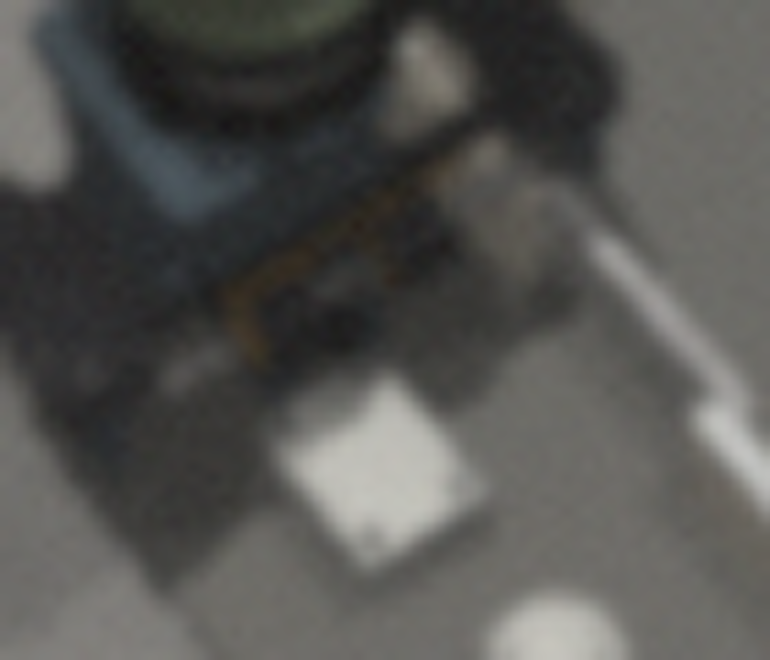

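Call:
move_arm(xyz=[[0.15, 0, 0], [0, 0, -0.5], [0, 0, -0.5], [0.6, 0, 0], [0.6, 0, 0], [0.3, 0, 0], [0, 0, 0]], turn=[0, 0, 0, 0, 0, 0, 0], fingers=-0.5)

```text
clock: 9.82
eef_pos: [0.3604, -0.0815, 0.0906]
tcp_rot: [0.103, 0.995, 0.0, -0.001]
wrist_force: [1.3, -0.7, -0.8]
grip_width: 0.0229
```

```bash
python3 -c "
from h import *
st(); pic('f.png')"
```

```text
t 9.825 bay [-0.0783  0.2223] z 0.09062612069133118 xang 89.93342565644754 F [ 1.3 -0.7 -0.8] w 0.022946426026803923
```

View pics/f.png

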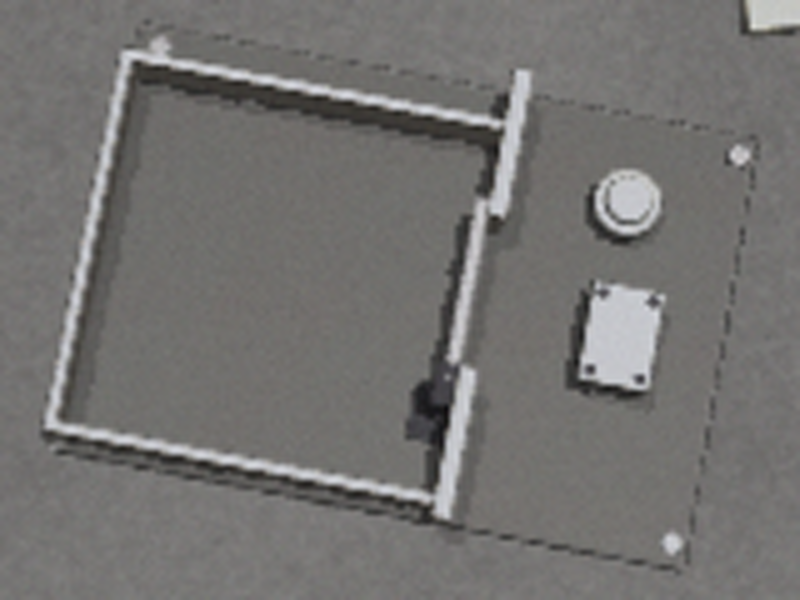

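```bash
cat >> h.py <<'E'
def boxpose(rect,th=140,n='top'):
    im=robot.get_image(n)[:,:,::-1]; x0,y0,x1,y1=rect
    g=cv2.resize(cv2.cvtColor(np.ascontiguousarray(im),cv2.COLOR_BGR2GRAY)[y0:y1,x0:x1],None,fx=8,fy=8,interpolation=cv2.INTER_CUBIC)
    cs,_=cv2.findContours((g>th).astype(np.uint8),cv2.RETR_EXTERNAL,cv2.CHAIN_APPROX_NONE); c=max(cs,key=cv2.contourArea)
    b=cv2.boxPoints(cv2.minAreaRect(c)); b=(b+.5)/8-.5+[x0,y0]
    q=np.array([bay(ray(n,*p,.04)) for p in b]); print(q.tolist(),'centre',q.mean(0).round(4))
    d=q[1]-q[0],q[2]-q[1]; print([(round(float(np.hypot(*v)),4),round(float(np.degrees(np.arctan2(v[1],v[0]))),1)) for v in d])
E
python3 -c "
from h import *
boxpose((308,168,330,196)); st()"
```

```text
[[-0.0642, 0.0357], [-0.0638, -0.0206], [-0.1037, -0.0213], [-0.104, 0.0349]] centre [-0.0839  0.0072]
[(0.0563, -89.6), (0.0399, -179.0)]
t 9.925 bay [-0.0784  0.2183] z 0.09113547943096201 xang 89.93624062810234 F [-0.  -0.7  0.1] w 0.022976882704659314
```

Call:
move_arm(xyz=[[-0.5, -0.13, 0], [-0.5, -0.13, 0], [-0.5, -0.13, 0], [-0.5, -0.13, 0], [0, 0, 0], [0, 0, 0], [0, 0, 0], [0, 0, 0]], turn=[0, 0, 0, 0, 0.055, 0.055, 0.055, 0.055])

```text
clock: 10.92
eef_pos: [0.5502, -0.1747, 0.0901]
tcp_rot: [0.437, 0.9, 0.0, 0.0]
wrist_force: [-0.0, 0.1, -0.4]
grip_width: 0.0225
```

Call:
move_arm(xyz=[[0, 0, 0], [0, 0, 0], [0, 0, 0], [0, 0, 0], [0, 0, 0], [0, 0, 0]], turn=[0.055, 0.055, 0.055, 0.055, 0.055, 0.005])

```text
clock: 11.68
eef_pos: [0.5499, -0.1746, 0.0902]
tcp_rot: [0.776, 0.631, 0.0, 0.0]
wrist_force: [0.2, 0.3, -0.0]
grip_width: 0.0229
```

```bash
python3 -c "
from h import *
st()
for p in((418,150),(380,150),(390,175),(418,188)): print(p,bay(ray('top',*p,.05)))
pic('g.png','scene',(130,150,330,350),3)"
```

```text
t 11.675 bay [-0.1307  0.0178] z 0.09023223857881783 xang 0.013212626291306151 F [ 0.2  0.3 -0. ] w 0.02293315161745439
(418, 150) [-0.3368 -0.1292]
(380, 150) [-0.2332 -0.1092]
(390, 175) [-0.2709 -0.0456]
(418, 188) [-0.352  -0.0247]
```

View pics/g.png

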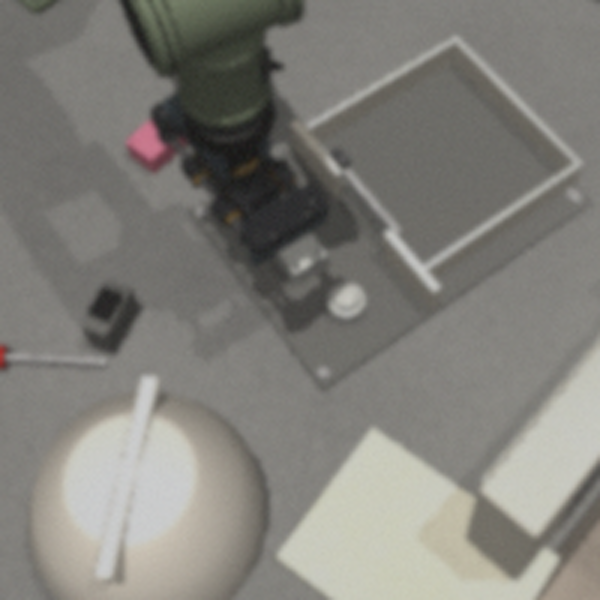

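Call:
move_arm(xyz=[[-0.03, 0.13, 0], [0, 0, 0.4], [0, 0, 0.4], [0, 0, 0.15], [0, 0, 0.04], [0, 0, 0]], turn=[0, 0, 0, 0, 0, 0])

```text
clock: 12.48
eef_pos: [0.562, -0.1803, -0.0073]
tcp_rot: [0.776, 0.63, 0.001, 0.001]
wrist_force: [-0.4, -0.1, 0.7]
grip_width: 0.0231
```

```bash
python3 -c "
from h import *
st()"
```

```text
t 12.475 bay [-0.1338  0.0047] z -0.007314383120099133 xang -0.042692344149486416 F [-0.4 -0.1  0.7] w 0.023146599304409085
```

Call:
move_arm(xyz=[[0.06, 0, 0], [0.06, 0, 0], [0.06, 0, 0], [0.07, 0, 0], [0.07, 0, 0], [0.07, 0, 0], [0.07, 0, 0], [0.07, 0, 0]], turn=[0, 0, 0, 0, 0, 0, 0, 0])

```text
clock: 13.48
eef_pos: [0.5718, -0.1275, -0.0083]
tcp_rot: [0.776, 0.63, -0.0, -0.0]
wrist_force: [-0.3, -2.1, 1.6]
grip_width: 0.0229
```

```bash
python3 -c "
from h import *
st(); pic('h.png','scene',(195,180,285,250),8.5); pic('ht.png')"
```

```text
t 13.475 bay [-0.0801  0.0059] z -0.0083040523962701 xang -0.05604739947702342 F [-0.3 -2.1  1.6] w 0.022905892756724038
```

View pics/h.png

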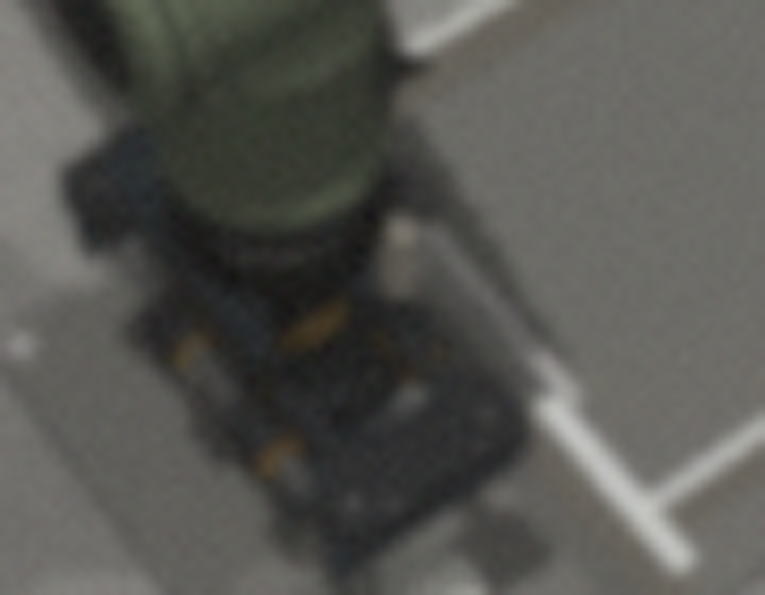

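View pics/ht.png

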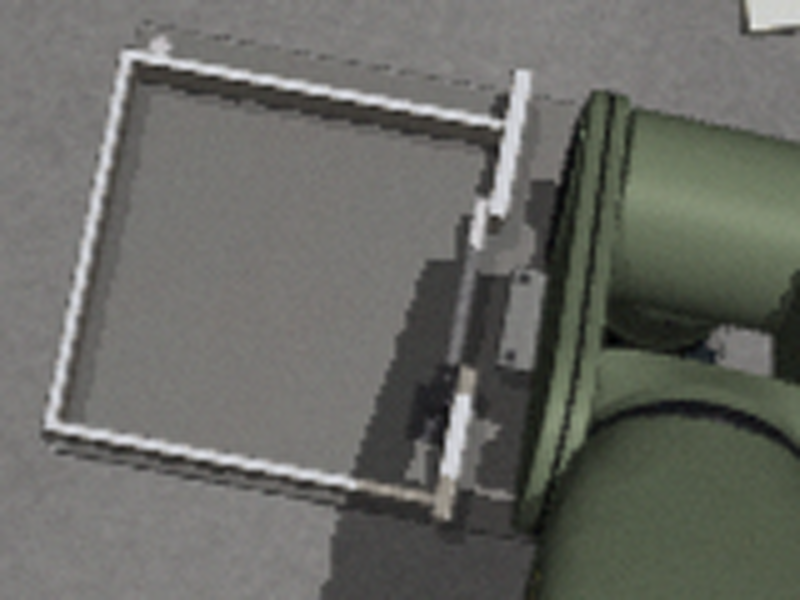

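```bash
python3 -c "
from h import *
for c in((516,270),(500,365)): print(bay(ray('top',c[0]/5+195-.4,c[1]/5+115-.4,.04)))"
```

```text
[-0.0208 -0.0176]
[-0.0216  0.0359]
```

Call:
move_arm(xyz=[[0.06, 0, 0], [0.06, 0, 0], [0.06, 0, 0], [0.06, 0, 0], [0.06, 0, 0], [0.06, 0, 0], [0.06, 0, 0], [0.06, 0, 0]], turn=[0, 0, 0, 0, 0, 0, 0, 0])

```text
clock: 14.58
eef_pos: [0.5817, -0.0805, -0.0083]
tcp_rot: [0.776, 0.63, 0.0, -0.0]
wrist_force: [0.1, -1.6, -1.2]
grip_width: 0.0229
```

```bash
python3 -c "
from h import *
st(); pic('i.png')"
```

```text
t 14.575 bay [-0.0321  0.0058] z -0.008265018396766091 xang -0.0664018430440052 F [ 0.1 -1.6 -1.2] w 0.022893341908191644
```

View pics/i.png

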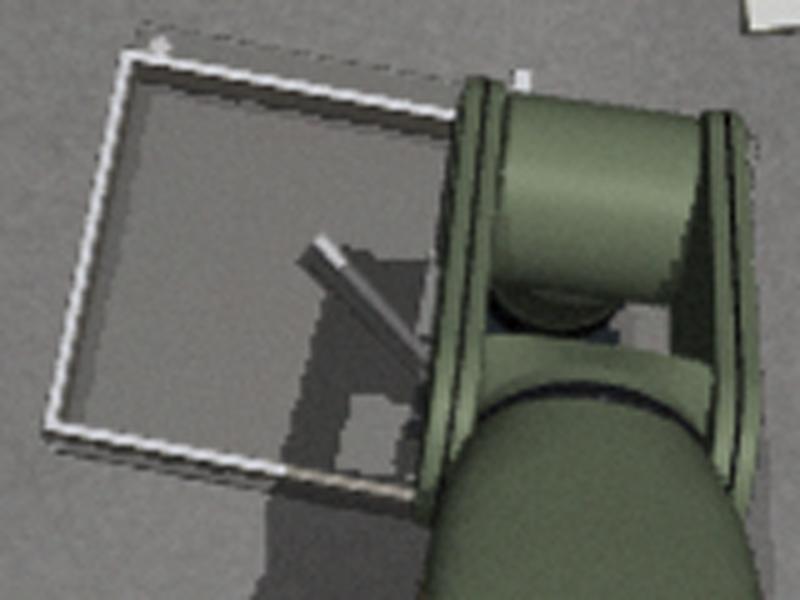

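The flap is open by about 0.9 rad with the box in the doorway. I continue.

Call:
move_arm(xyz=[[0.06, 0, 0], [0.06, 0, 0], [0.06, 0, 0], [0.06, 0, 0], [0.06, 0, 0], [0.06, 0, 0], [0.06, 0, 0], [0.06, 0, 0]], turn=[0, 0, 0, 0, 0, 0, 0, 0])

```text
clock: 15.62
eef_pos: [0.5915, -0.0337, -0.0082]
tcp_rot: [0.776, 0.63, 0.0, -0.0]
wrist_force: [-0.4, -1.4, 0.9]
grip_width: 0.0228
```

Call:
move_arm(xyz=[[0.06, 0, 0], [0.06, 0, 0], [0.06, 0, 0], [0.06, 0, 0], [0.06, 0, 0], [0.06, 0, 0], [0.06, 0, 0], [0.06, 0, 0]], turn=[0, 0, 0, 0, 0, 0, 0, 0])

```text
clock: 16.62
eef_pos: [0.6015, 0.0133, -0.0082]
tcp_rot: [0.776, 0.63, 0.0, 0.0]
wrist_force: [-0.4, -3.4, 1.6]
grip_width: 0.0227
```

```bash
python3 -c "
from h import *
st(); pic('j.png'); pic('js.png','scene',(195,150,335,255),5.5)"
```

```text
t 16.625 bay [0.0638 0.0057] z -0.008224123119646085 xang -0.05805056693807842 F [-0.4 -3.4  1.6] w 0.022674373382562518
```

View pics/j.png

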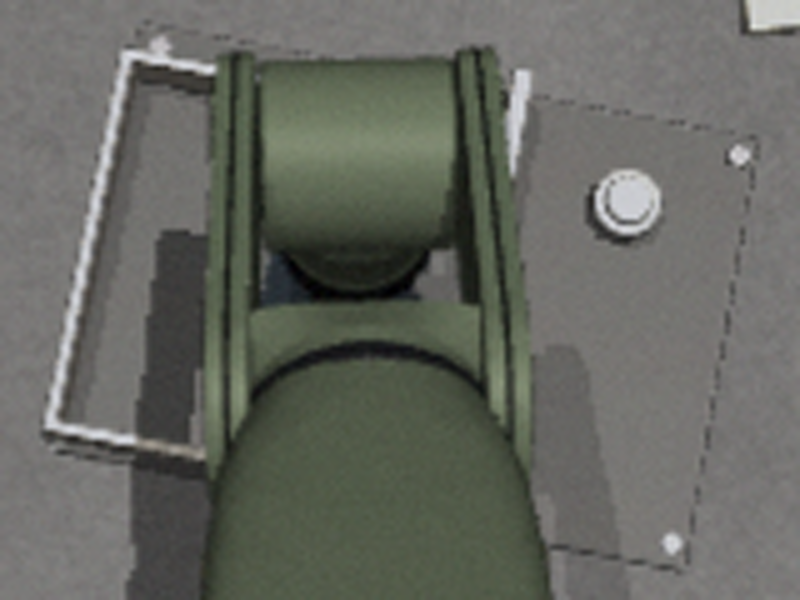

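View pics/js.png

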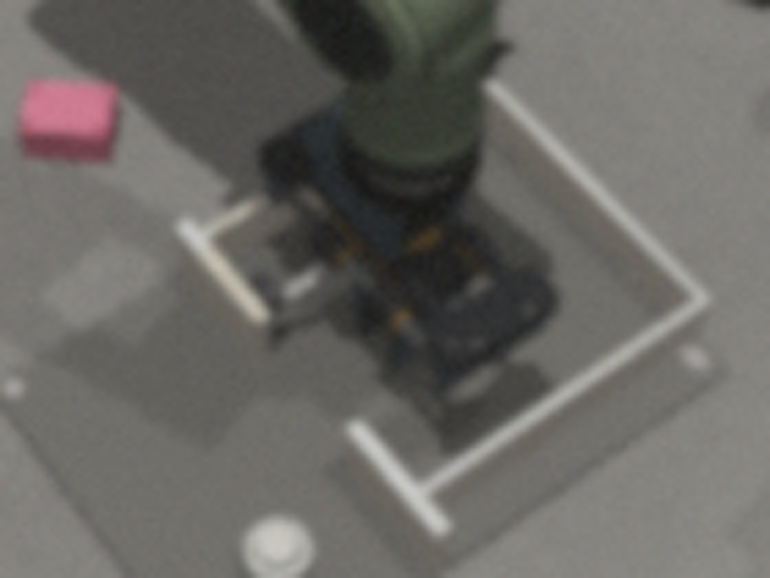

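Call:
move_arm(xyz=[[0.06, 0, 0], [0.06, 0, 0], [0.06, 0, 0], [0.06, 0, 0], [0.06, 0, 0], [0.06, 0, 0], [0.06, 0, 0], [0.06, 0, 0]], turn=[0, 0, 0, 0, 0, 0, 0, 0])

```text
clock: 17.73
eef_pos: [0.6113, 0.0603, -0.0083]
tcp_rot: [0.776, 0.63, 0.0, -0.0]
wrist_force: [0.8, -0.5, 0.0]
grip_width: 0.0229
```

```bash
python3 -c "
from h import *
st(); pic('k.png'); pic('ks.png','scene',(215,150,335,240),6.5)"
```

```text
t 17.725 bay [0.1118 0.0057] z -0.008272176600665808 xang -0.056608231460046454 F [ 0.8 -0.5  0. ] w 0.02285207338321048
```

View pics/k.png

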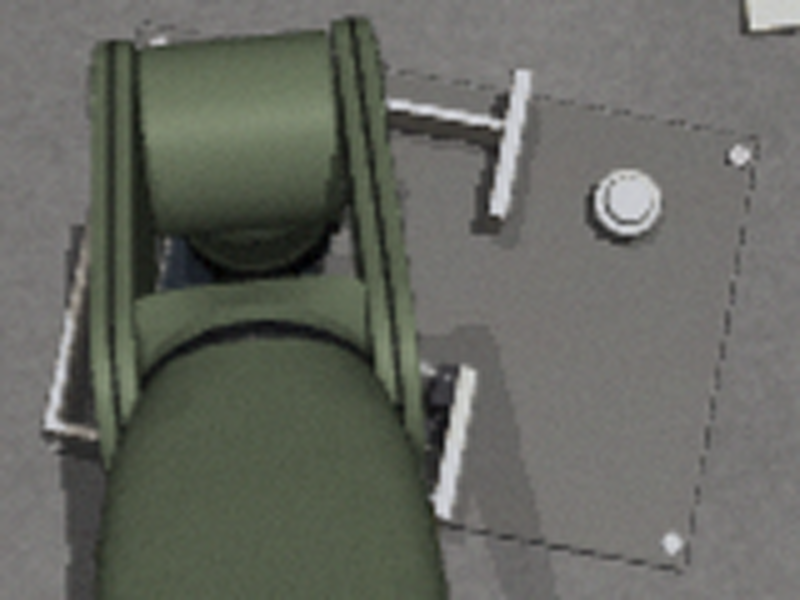

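View pics/ks.png

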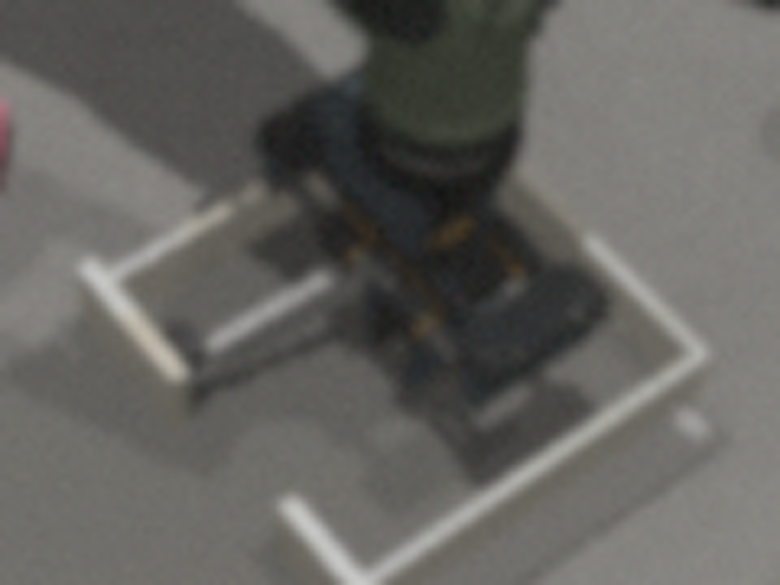

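Call:
move_arm(xyz=[[0.05, 0, 0], [0.05, 0, 0], [0.04, 0, 0], [0, 0, 0], [-0.03, 0, 0], [0, 0, -0.1], [0, 0, -0.2], [0, 0, -0.4]], turn=[0, 0, 0, 0, 0, 0, 0, 0])

```text
clock: 18.82
eef_pos: [0.6121, 0.0704, 0.0615]
tcp_rot: [0.776, 0.63, -0.002, -0.001]
wrist_force: [0.5, 0.4, -0.7]
grip_width: 0.0226
```

Call:
move_arm(xyz=[[0, 0, -0.5], [0, 0, -0.5], [-0.5, 0, 0], [-0.6, 0, 0], [-0.6, 0, 0], [-0.6, 0, 0], [-0.6, 0, 0], [-0.4, 0, 0]], turn=[0, 0, 0, 0, 0, 0, 0, 0])

```text
clock: 19.82
eef_pos: [0.5445, -0.2549, 0.1625]
tcp_rot: [0.777, 0.629, 0.0, 0.0]
wrist_force: [0.3, 0.7, -0.0]
grip_width: 0.0229
```

```bash
python3 -c "
from h import *
st(); pic('l.png'); pic('ls.png','scene',(185,155,335,285),4.5)"
```

```text
t 19.825 bay [-0.2104  0.0066] z 0.16249825411811944 xang -0.17872788105434267 F [ 0.3  0.7 -0. ] w 0.02286818359220143
```

View pics/l.png

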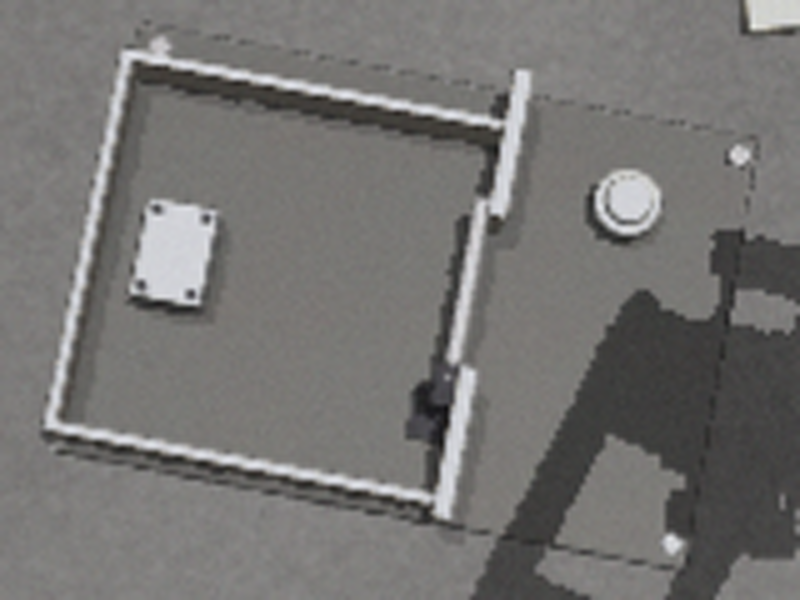

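View pics/ls.png

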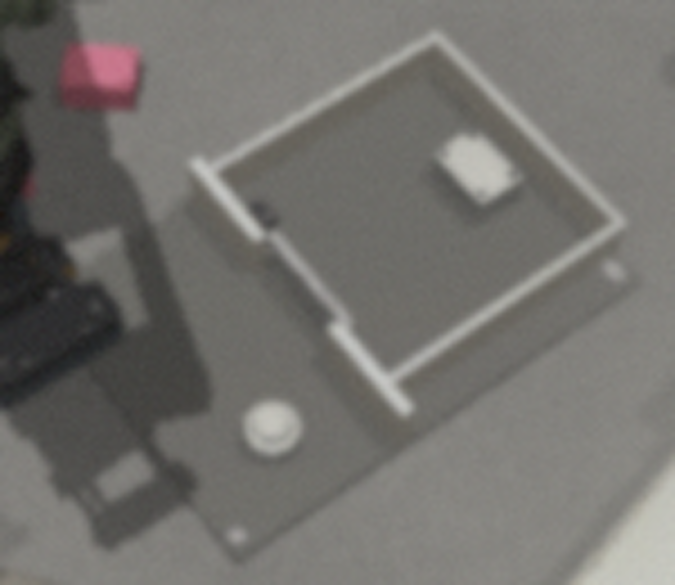

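Call:
move_arm(xyz=[[0, 0, 0], [0, 0, 0], [0, 0, 0], [0, 0, 0], [0, 0, 0], [0, 0, 0], [0, 0, 0], [0, 0, 0]], turn=[0, 0, 0, 0, 0, 0, 0, 0])

```text
clock: 20.92
eef_pos: [0.5457, -0.2523, 0.1617]
tcp_rot: [0.776, 0.63, 0.0, -0.0]
wrist_force: [0.2, 0.2, -0.1]
grip_width: 0.0228
```

```bash
python3 -c "
from h import *
st(); boxpose((218,152,242,180))
a=cv2.imread('pics/top0.png').astype(int); b=robot.get_image('top')[:,:,::-1].astype(int); d=abs(a-b).max(2)
print('flap diff',d[150:192,280:296].max(),d[150:192,280:296].mean(),'slug diff',d[145:165,310:330].mean(), 'helmet',d[110:190,380:460].mean())
robot.hand_in(); st()"
```

```text
t 20.925 bay [-0.2076  0.006 ] z 0.161703594714517 xang -0.061794411823541395 F [ 0.2  0.2 -0.1] w 0.0228389424803396
[[0.1866, 0.0351], [0.1868, -0.022], [0.1457, -0.0214], [0.1456, 0.0356]] centre [0.1662 0.0068]
[(0.0571, -89.8), (0.0411, 179.2)]
flap diff 25 14.336309523809524 slug diff 15.3525 helmet 57.9815625
the job is handed in; nothing more can be done
the job is handed in; nothing more can be done
```

The box is in the bay with the flap shut behind it, and I handed the job in at about 21 s on the clock. I pushed it sideways until it lined up with the doorway, then straight in through the flap. After that I lifted the fingers clear and withdrew.

**Last checks**
- **Box:** it lies flat and square at bay (0.166, 0.007) m, with its rear edge at x 0.146, clear of the flap's swing.
- **Flap:** the last pictures show it back in its starting position behind the panel. I judged this by eye and did not measure the angle.
- **Slug:** it appears in the same place in the last top view as at the start.
- **Gripper:** it was away from everything, with about 0 N on the wrist.

**What disagreed or failed**
- **Fingertip height:** the first push failed. The fingertips stood about 2 cm higher than the reported TCP height, so they slid across the top of the box with about 9 N and did not move it. I then drove about 26 mm lower by the reported height, and both pushes worked.
- **Box orientation:** the box's long side lay across the bay, not along it as the description says. It was the only object with four screws and the right size, so I went ahead.
- **Final picture comparison:** the before-and-after difference could not confirm that nothing moved. The flap and slug areas differed by about 15 grey levels, and the flap area by at most 25, which I took to be lighting or noise. The helmet area differed by about 58, probably because the arm or its shadow was over it. I did not recheck the helmet or the other bystanders in a clear view.

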